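# Close the enclosure's lid screws and hang up the T-driver

### The arm

A 7-joint arm with a two-finger parallel gripper is mounted at the origin on the work surface. World frame = base frame: x ahead of the robot, y to its left, z up, the work surface at z = 0. Lengths are in m, angles in degrees, forces in N, time in s.
With the tool pointing down it reaches from about 0.425 to 0.925 m from the base axis. Payload 6.8 kg.
Tool frame: the origin (TCP) lies at the very end of the fingers, on their centre line; the grasp point (between the pads) lies r.tcp_to_grasp behind it (r.tcp_to_grasp is the distance from the TCP to the grasp point, in m); z points along the fingers, y is the line along which they close (so a half turn about z gives the same grasp; the last joint's range is limited). The gripper opens to 85 mm and grips with 20 to 120 N. Pads are 22 mm wide; open, the fingers measure 114 mm over their backs; the gripper's body (76 mm by 85 mm) begins 54 mm behind the grasp point. The pads swing forward as they close: fully open they stand 13 mm farther back than shut.
Start: joints at [-81.538, 27.33, 1.283, 89.118, -0.659, 63.558, -4.761], TCP at [0.171, 0.653, 0.231] pointing down, gripper open.
Joint ranges: [-169.35, 169.35], [-19.33, 120.38], [-80.79, 83.38], [13.8, 139.57], [-78.32, 258.32], [9.67, 109.79], [-169.56, 169.56]. Speed limits (degrees/s): [136.94, 136.94, 180, 180, 180, 180, 180].

### API

Orientations are given as a 3x3 rotation matrix whose columns are the frame's x, y, z axes.
In Python, from rig import r gives the robot as it stands. The module is installed in compiled form; this text tells all that it offers.
- The arm moves only by the shell command python3 -m creep 'ROWS' [FORCE]. ROWS is JSON, a list of rows, each a list of 3 entries, a list of its own where there are three numbers: the shift along the tool's x, y, z in units of 30 mm (1.0 is 30 mm), then the turn, a rotation vector about the tool's x, y, z in rad, then the opening, from 0 (shut) to 1 (fully open). In form: [[[tx, ty, tz], [wx, wy, wz], fingers], ...]. A call has 1 to 5 rows; each row is the pose to reach, as a shift and turn from the pose commanded when the call began, along the tool's axes at that moment; what a row does not reach only later rows make up. A row lasts 1/12 s, in which the tool goes at most 41.7 mm and 7.16 degrees, less where a joint would pass 70% of its speed; a pose out of reach is approached as far as the arm can. A call with a gripper value outside its range is refused whole. The fingers move at their own pace and stop on an object; FORCE is the grip in N (left out, the last holds). Time passes only in rows, so rows that repeat a pose let the fingers close. It gives the time, the measured TCP pose, the force, the opening and the grip force at its end, in the units of the state.
- r.state(): the state, without advancing time (a new reading comes with each control period).
- r.camera(name): name is "scene" or "top"; returns a dict with "color" (384x512x3 uint8, red, green, blue), "depth" (384x512 float32, m along the optical axis (not along the pixel's ray), 0 where there is no reading), "fovy" (degrees; the focal length in pixels is half the picture's height over the tangent of half this angle, whatever the lens; pixels are square), "cx", "cy" (the principal point, pixels), "T" (4x4, takes a point from camera to world coordinates). Camera axes: x right, y down, z forward; pixel columns grow to the right and rows downward; lengths in m; the calibration is good to about 2 mm. A picture is of the moment at which its call begins.
- r.sign_off(): hands the job in; it is judged then, once.
Trained networks look in a picture, given as the dict that the camera call returned (one of the last four; its "shot" number tells which), for a name from the list of things; names that differ only in an ending like _2 or _b are one class to them, and where a whole thing is asked for, a point or a joint stands for the part that bears it (a point fixed in the world has none). Each returns a list of dicts, best first, with "conf" (0 to 1); they miss things now and then, are a little off and sometimes report something else, mostly with a low value. They report only what shows in the picture. A call takes as long as a camera call. They do not tell look-alikes from the thing itself.
- r.spot_in(picture, label): "position" ([x, y, z] in m, in world coordinates, good to about 4 mm: the middle of the surface that is visible of it).
- r.pinpoint(picture, label): "position" ([x, y, z] in m, in world coordinates, good to about 4 mm: a listed point, or the origin of a listed thing).
The state is a dict: "clock": time; "joints": joint angles; "qvel": joint speeds; "tau": joint torques, N m; "tcp_pos": TCP position; "tcp_rot": TCP orientation; "force": force on the tool from outside, world axes, zero at the start; "torque": the same for the moment, N m; "finger_gap": finger opening in m; "gripper_force": force on a finger pad.
Only numpy, scipy, OpenCV 4.12 (cv2) and the standard library are available. Lean on these libraries where they do the work, as an engineer would, in place of code of your own. Each camera call takes 0.05 s, during which the arm holds its last target. There are 200 camera calls.

### The job

Take the T-handled driver out of the paint tin and use its blade to turn every lid screw of the enclosure that is still loose clockwise until it is fully home, its slot along the long side of the box. Then hang the driver on the empty two-pronged hook of the pegboard, handle across both prongs and shaft down between them, and let go. Touch the screws only with the driver, and leave the other things where they are.

Things in the scene. Friction and masses are not known exactly. Their poses are not given: they have to be found in the camera images.
- enclosure: Grey plastic electrical enclosure on a rubber bench mat, fixed to the bench; 160 mm (its x) by 220 mm (its y), lid top 88 mm above the bench. Clear lid with breakers under it and a notched corner at each of the four corners, where the lid screws sit. Origin: centre of the underside, on the bench; z up.
- corner0: One of the notched lid corners (which one varies), 64 mm (enclosure x) and 94 mm (enclosure y) from the lid centre. Origin: on the screw's axis, on the notch floor 78 mm above the bench, 10 mm below the top of the screw head; axes parallel to the enclosure's. The notch is 34 mm square, open outwards; its walls rise to 88 mm, level with the head.
- screw0 (a joint): Captive quarter-turn screw in corner0, round head 25 mm across with one straight slot, 6 mm wide, 6 mm deep, open-ended. In rad, growing clockwise seen from above: at 0 (undone) the slot lies along the enclosure's x; at 1.57 it is home against its stop, slot along the enclosure's y. Stays where left; turns at about 0.1 N m. Loose ones start at 0.25 to 0.8; above 1.5 is already home.
- corner1: One of the notched lid corners (which one varies), 64 mm (enclosure x) and 94 mm (enclosure y) from the lid centre. Origin: on the screw's axis, on the notch floor 78 mm above the bench, 10 mm below the top of the screw head; axes parallel to the enclosure's. The notch is 34 mm square, open outwards; its walls rise to 88 mm, level with the head.
- screw1 (a joint): Captive quarter-turn screw in corner1, round head 25 mm across with one straight slot, 6 mm wide, 6 mm deep, open-ended. In rad, growing clockwise seen from above: at 0 (undone) the slot lies along the enclosure's x; at 1.57 it is home against its stop, slot along the enclosure's y. Stays where left; turns at about 0.1 N m. Loose ones start at 0.25 to 0.8; above 1.5 is already home.
- corner2: One of the notched lid corners (which one varies), 64 mm (enclosure x) and 94 mm (enclosure y) from the lid centre. Origin: on the screw's axis, on the notch floor 78 mm above the bench, 10 mm below the top of the screw head; axes parallel to the enclosure's. The notch is 34 mm square, open outwards; its walls rise to 88 mm, level with the head.
- screw2 (a joint): Captive quarter-turn screw in corner2, round head 25 mm across with one straight slot, 6 mm wide, 6 mm deep, open-ended. In rad, growing clockwise seen from above: at 0 (undone) the slot lies along the enclosure's x; at 1.57 it is home against its stop, slot along the enclosure's y. Stays where left; turns at about 0.1 N m. Loose ones start at 0.25 to 0.8; above 1.5 is already home.
- corner3: One of the notched lid corners (which one varies), 64 mm (enclosure x) and 94 mm (enclosure y) from the lid centre. Origin: on the screw's axis, on the notch floor 78 mm above the bench, 10 mm below the top of the screw head; axes parallel to the enclosure's. The notch is 34 mm square, open outwards; its walls rise to 88 mm, level with the head.
- screw3 (a joint): Captive quarter-turn screw in corner3, round head 25 mm across with one straight slot, 6 mm wide, 6 mm deep, open-ended. In rad, growing clockwise seen from above: at 0 (undone) the slot lies along the enclosure's x; at 1.57 it is home against its stop, slot along the enclosure's y. Stays where left; turns at about 0.1 N m. Loose ones start at 0.25 to 0.8; above 1.5 is already home.
- driver: T-handled driver, 0.14 kg, standing in the tin, handle across its rim. Handle 120 (x) x 24 (y) x 20 mm with flat sides; 10 mm steel shaft (20 mm collar for 12 mm under the handle) down to a flat blade 16 mm wide along the handle (x), 3.6 mm thick, the last 5 mm 14.5 by 3 mm. Origin: centre of the handle, 128 mm above the bench in the tin; z up, the blade's end 118 mm below.
- driver_tip (a point): Centre of the blade's end, 118 mm below the driver's origin. In a slot the blade has about 0.2 rad of play either way, so the handle turns that much further than the screw; full depth is the end 6 mm below the top of the head.
- tin: Open empty paint tin, loose, 0.5 kg, 96 mm across outside and 90 mm inside at the rim, 118 mm high. Origin: centre of the underside; z up.
- rack: Pegboard panel 300 mm wide, 185 mm high, fixed on the bench at the robot's left, facing the middle of the bench. Origin: on the bench, middle of the face; -x out of the face, y along it, z up. Three hooks 92 mm apart at one height, in varying order: the fork hook and two single ones on which a spanner and a scraper hang.
- fork_hook: The empty two-pronged hook on the panel: two level steel prongs 6 mm thick, 50 mm apart (44 mm clear between), standing 100 mm out of the panel, with tips turned up 15 mm over the last 10 mm. Origin: on the panel's face, at bench height below the hook; -x along the prongs away from the panel, y across them (along the panel), z up.
- fork_seat (a point): Point midway between the two prongs, 60 mm out from the panel face, level with the tops of the prongs (135 mm above the bench); axes as fork_hook. The driver hangs here with its handle lying across both prongs and its shaft down between them: its origin is then 10 mm above this point.
- spanner: Steel ring spanner 110 mm long, 24 mm wide, hanging on a single hook beside the fork hook; loose. Origin: top of the ring's hole, where it rests on the hook.
- scraper: Wooden-handled paint scraper 115 mm long, 44 mm wide at the blade, hanging by its wire eye on the other single hook; loose. Origin: top of the eye, where it rests on the hook.
- tape: Black roll of tape, 66 mm across, 19 mm high, lying on the middle of the lid; loose. Origin: centre of the underside.
- spray_can: Spray can, 65 mm across, 196 mm high, standing between the enclosure and the pegboard; loose. Origin: centre of the underside.
- screw_jar: Jar, 64 mm across, 85 mm high, standing; loose. Origin: centre of the underside.
- tape_measure: Yellow tape measure 65 x 36 mm, 62 mm high, standing beyond the enclosure; loose. Origin: centre of the underside.
- oil_bottle: Bottle 52 mm across, 150 mm high, standing beyond the tin; loose. Origin: centre of the underside.
- screwdriver: Ordinary screwdriver 180 mm long lying beyond the enclosure; loose, not needed. Origin: middle, underside.
Things that resemble listed ones, but are neither listed nor needed, are in the scene too. What is shaped like the driver but blue, turquoise or yellow is not meant.

How it is judged (in metres and radians):
On the way:
1. all four lid screws are fully home (value of joint each of screw0, screw1, screw2, screw3 above 1.45 rad), for 0.2 s.
At the end, for the whole second after the job is handed in: Each screw is within 0.12 rad of its stop. The driver hangs at rest, carried by the two-pronged hook: upright within 0.2 rad, handle on top of both prongs and square across them within 0.3 rad, shaft within 14 mm of their middle, 15 to 85 mm out from the panel (all of step 1 and x of driver in the frame of fork_seat between -0.025 and 0.045 m and y of driver in the frame of fork_seat between -0.014 and 0.014 m and z of driver in the frame of fork_seat between 0.004 and 0.017 m and angle between the x axis of driver and the y axis of fork_hook, either way round below 0.3 rad and angle between driver's own z axis and vertical below 0.2 rad and contact force between driver and fork_hook above 0.3 N and linear speed of driver below 0.02 m/s); the robot touches nothing.
It fails at once if a lid screw is touched by the gripper instead of the driver (contact force between any of the fingers, the arm and corner0 above 0.5 N or contact force between any of the fingers, the arm and corner1 above 0.5 N or contact force between any of the fingers, the arm and corner2 above 0.5 N or contact force between any of the fingers, the arm and corner3 above 0.5 N).
It fails at once if the tin is tipped over or moved more than 60 mm (distance of tin from where it was at the start of the episode above 0.06 m or angle between tin's own z axis and vertical above 0.5 rad).
It fails at once if a hanging tool (spanner, scraper) is knocked off its hook or moved more than 40 mm (distance of any of spanner, scraper from where it was at the start of the episode above 0.04 m).
It fails at once if the roll of tape on the lid is moved more than 30 mm (distance of tape from where it was at the start of the episode above 0.03 m).
It fails at once if another thing on the bench is knocked over or moved more than 30 mm (distance of any of spray_can, screw_jar, tape_measure, oil_bottle, screwdriver from where it was at the start of the episode above 0.03 m or angle between any of spray_can, screw_jar, oil_bottle's own z axis and vertical above 0.5 rad).
It also fails if it takes over 72 s, if anything falls off the work surface, if the arm or the gripper's body presses on something with over 40 N, if the wrist force passes 120 N, or if a joint passes its speed limit or range.

## Working session

There is one attempt and no reset: what is moved stays moved. The work goes in short steps, Python scripts to look and compute and a shell command to move; the robot and the scene stay as the last step left them, time stands still between calls to the robot, and variables do not carry over. Pictures are saved under pics/ and viewed, at most 12 in all, crops included, and the job is handed in when it is done.

```bash
mkdir -p pics; cat > h.py <<'E'
import numpy as np, cv2
from rig import r
def cloud(c):
    h,w=c["depth"].shape; f=h/2/np.tan(np.radians(c["fovy"])/2)
    v,u=np.mgrid[:h,:w]; z=c["depth"]
    P=np.stack([(u-c["cx"])*z/f,(v-c["cy"])*z/f,z],-1)
    W=P@c["T"][:3,:3].T+c["T"][:3,3]; W[z==0]=np.nan
    return W
def save(c,n,s=1.5,box=None):
    im=c["color"][...,::-1]
    if box: im=im[box[1]:box[3],box[0]:box[2]]
    cv2.imwrite("pics/"+n,cv2.resize(im,None,fx=s,fy=s,interpolation=cv2.INTER_CUBIC))
E
python3 - <<'E'
from h import *
np.set_printoptions(precision=3,suppress=True)
for n in ("scene","top"):
    c=r.camera(n); save(c,n+"0.png"); np.savez(n+"0.npz",W=cloud(c),color=c["color"])
    print(n,c["fovy"],c["T"].tolist() if n=="top" else c["T"][:3,3])
    for l in "enclosure corner0 driver tin fork_hook fork_seat spanner scraper tape spray_can screw_jar oil_bottle tape_measure rack".split():
        print(l,[(np.round(d["position"],3).tolist(),round(d["conf"],2)) for d in r.pinpoint(c,l)[:5]])
s=r.state(); print(s["tcp_pos"],s["tcp_rot"],s["finger_gap"],r.tcp_to_grasp,s["clock"])
E
```

```text
scene 54.77011420677528 [1.224 0.001 0.814]
enclosure [([0.468, -0.144, 0.076], 0.27)]
corner0 [([0.598, -0.163, 0.077], 0.63), ([0.47, -0.142, 0.078], 0.57), ([0.626, 0.025, 0.078], 0.5), ([0.547, -0.058, -0.001], 0.35)]
driver [([0.276, -0.369, 0.116], 0.83), ([0.288, -0.192, 0.118], 0.67), ([0.439, -0.344, 0.129], 0.56), ([0.342, 0.062, 0.122], 0.51)]
tin [([0.439, -0.346, 0.002], 0.61), ([0.649, -0.332, -0.003], 0.58), ([0.704, -0.128, 0.003], 0.31)]
fork_hook []
fork_seat [([0.489, 0.353, 0.137], 0.77)]
spanner [([0.577, 0.357, 0.136], 0.49)]
scraper [([0.391, 0.373, 0.138], 0.58)]
tape [([0.547, -0.052, 0.088], 0.61)]
spray_can [([0.591, 0.206, 0.001], 0.86)]
screw_jar [([0.439, 0.192, -0.001], 0.92)]
oil_bottle [([0.648, -0.334, -0.003], 0.75)]
tape_measure []
rack [([0.487, 0.412, 0.006], 0.66)]
top 42.548541913595585 [[0.01255166173119785, -0.9868270658463763, 0.16129103478128387, 0.22596618646317512], [-0.9999115785716344, -0.013095699017273464, -0.002310347513049327, 0.029839742512790347], [0.004392132303068252, -0.16124777449714064, -0.9869041819718628, 1.7509879589610773
[... 304 characters left out ...]
, ([0.34, 0.061, 0.118], 0.59), ([0.472, -0.144, 0.079], 0.35)]
tin [([0.44, -0.341, -0.002], 0.88), ([0.586, 0.207, 0.002], 0.47)]
fork_hook [([0.482, 0.408, -0.002], 0.62)]
fork_seat [([0.484, 0.353, 0.137], 0.72)]
spanner [([0.58, 0.357, 0.136], 0.46)]
scraper [([0.396, 0.379, 0.134], 0.42)]
tape [([0.543, -0.052, 0.09], 0.48)]
spray_can [([0.588, 0.207, 0.002], 0.83)]
screw_jar [([0.439, 0.201, -0.001], 0.61)]
oil_bottle [([0.654, -0.331, 0.001], 0.71)]
tape_measure [([0.706, -0.128, -0.001], 0.68)]
rack [([0.502, 0.052, 0.074], 0.68), ([0.486, 0.411, -0.001], 0.56)]
[0.171 0.653 0.231] [[-0.967  0.253 -0.   ]
 [ 0.253  0.967  0.   ]
 [ 0.    -0.    -1.   ]] 0.0857011651731788 0.0187 1.5
```

View pics/scene0.png

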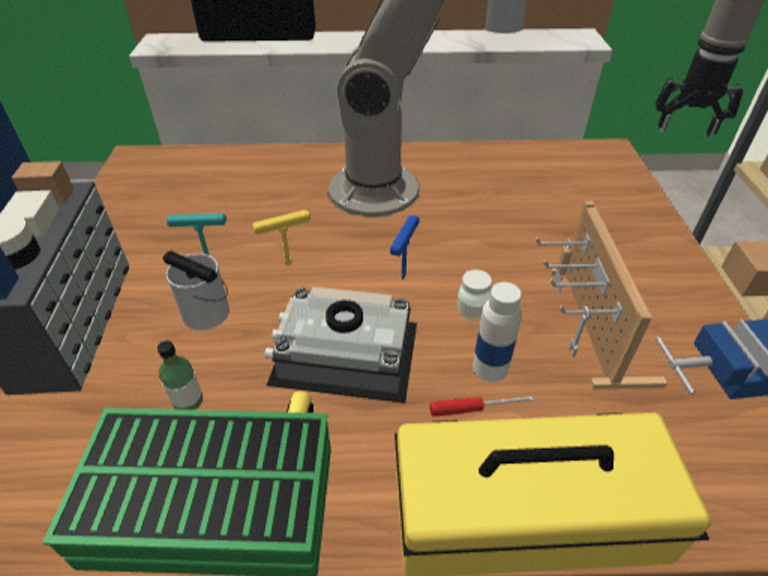

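View pics/top0.png

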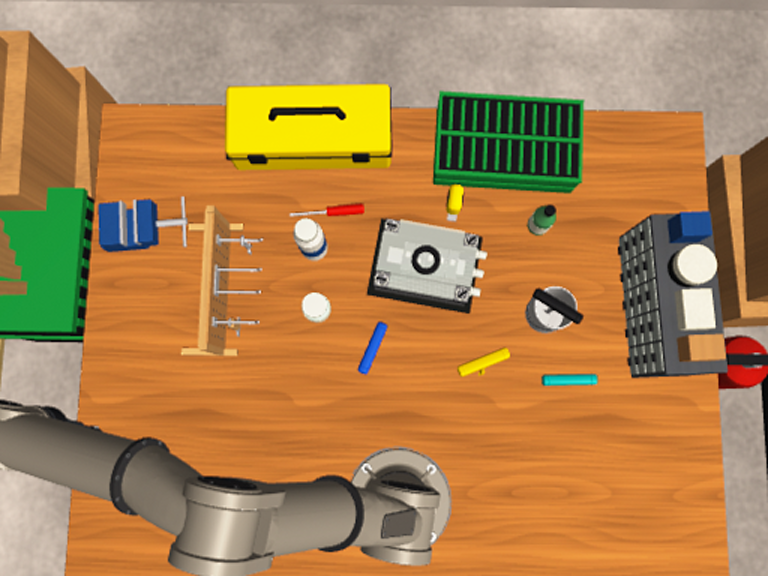

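The scene shows the black driver in the tin (scene px 190,265; top 557,305), the enclosure with tape on its lid (345,340), and the empty fork hook in the middle of the pegboard (575,270). The blue, yellow and turquoise ones are decoys. Next I'll measure the poses and the slot angles.

```bash
python3 - <<'E'
from h import *
np.set_printoptions(precision=4,suppress=True)
acc={}
cs={"top":[],"scene":[]}
for k in range(3):
    for n in ("scene","top"):
        c=r.camera(n); cs[n].append(c)
        for l in "corner0 driver tin fork_seat tape".split():
            for d in r.pinpoint(c,l): acc.setdefault(l,[]).append((n,*np.round(d["position"],4),round(d["conf"],2)))
for l in acc:
    print(l); A=sorted(acc[l],key=lambda a:(round(a[1],1),a[2])); 
    print(*A,sep="\n")
# driver handle + lid from depth
for n in cs:
    W=np.nanmean([cloud(c) for c in cs[n]],0); 
    m=(abs(W[...,0]-.44)<.08)&(abs(W[...,1]+.345)<.08)&(W[...,2]>.128)&(W[...,2]<.16)
    p=W[m]; (cx,cy),(a,b),t=cv2.minAreaRect(p[:,:2].astype(np.float32)*1000); print(n,"driver",len(p),p.mean(0),(cx,cy),(a,b),t)
    v=np.linalg.svd(p[:,:2]-p[:,:2].mean(0))[2][0]; print(" axis deg",np.degrees(np.arctan2(v[1],v[0])))
    m=(abs(W[...,0]-.547)<.13)&(abs(W[...,1]+.058)<.15)&(abs(W[...,2]-.088)<.006)
    p=W[m]; print(n,"lid",len(p),cv2.minAreaRect(p[:,:2].astype(np.float32)*1000),np.median(p[:,2]))
    m=(W[...,1]>.29)&(W[...,1]<.40)&(abs(W[...,0]-.487)<.045)&(W[...,2]>.115)&(W[...,2]<.16)
    p=W[m]; print(n,"prong pts",len(p)); 
    if len(p): print(p[np.argsort(p[:,0])][::max(1,len(p)//25)])
    m=(abs(W[...,1]-.41)<.02)&(abs(W[...,0]-.487)<.14)&(W[...,2]>.15)&(W[...,2]<.18)
    p=W[m]; print("panel",len(p)); 
    if len(p)>10:print(cv2.fitLine(p[:,:2].astype(np.float32),cv2.DIST_HUBER,0,.01,.01).ravel())
# patches
yaw=np.radians(-8.8); R=np.array([[np.cos(yaw),-np.sin(yaw)],[np.sin(yaw),np.cos(yaw)]]); ctr=np.array([.5485,-.059])
rows=[]
for n in cs:
    im=np.mean([c["color"].astype(float) for c in cs[n]],0).astype(np.uint8); c=cs[n][0]
    f=192/np.tan(np.radians(c["fovy"])/2); Ti=np.linalg.inv(c["T"]); row=[]
    for sx,sy in ((1,1),(1,-1),(-1,1),(-1,-1)):
        g=np.linspace(.025,-.025,190); ex,ey=np.meshgrid(g,g,indexing="ij") # up=+x, left=+y
        q=ctr+np.stack([ex+sx*.064,ey+sy*.094],-1)@R.T
        P=np.concatenate([q,np.full(q.shape[:2]+(1,),.088)],-1)@Ti[:3,:3].T+Ti[:3,3]
        pt=cv2.remap(im,(P[...,0]/P[...,2]*f+c["cx"]).astype(np.float32),(P[...,1]/P[...,2]*f+c["cy"]).astype(np.float32),cv2.INTER_CUBIC)
        row.append(cv2.copyMakeBorder(pt[...,::-1],2,2,2,2,cv2.BORDER_CONSTANT,value=(0,0,255)))
    rows.append(np.hstack(row))
cv2.imwrite("pics/screws.png",np.vstack(rows))
E
```

```text
corner0
('scene', np.float64(0.4343), np.float64(-0.3465), np.float64(0.0012), 0.55)
('top', np.float64(0.4711), np.float64(-0.1468), np.float64(0.0788), 0.51)
('top', np.float64(0.4731), np.float64(-0.1461), np.float64(0.0794), 0.49)
('scene', np.float64(0.4673), np.float64(-0.1455), np.float64(0.0769), 0.63)
('scene', np.float64(0.469), np.float64(-0.145), np.float64(0.0758), 0.61)
('scene', np.float64(0.4696), np.float64(-0.1448), np.float64(0.0772), 0.46)
('scene', np.float64(0.5006), np.float64(0.044), np.float64(0.0798), 0.37)
('scene', np.float64(0.5002), np.float64(0.0444), np.float64(0.0768), 0.6)
('top', np.float64(0.5019), np.float64(0.0455), np.float64(0.0762), 0.36)
('scene', np.float64(0.5021), np.float64(0.0473), np.float64(0.0768), 0.41)
('top', np.float64(0.5042), np.float64(0.0475), np.float64(0.0768), 0.45)
('top', np.float64(0.5004), np.float64(0.0498), np.float64(0.0761), 0.6)
('scene', np.float64(0.6488), np.float64(-0.3298), np.float64(-0.003), 0.65)
('scene', np.float64(0.6002), np.float64(-0.1667), np.float64(0.0785), 0.41)
('scene', np.float64(0.5955), np.fl
[... 6523 characters left out ...]
ong pts 157
[[0.4567 0.31   0.1437]
 [0.4586 0.3254 0.134 ]
 [0.4589 0.3615 0.1335]
 [0.4593 0.339  0.1343]
 [0.4599 0.3137 0.1355]
 [0.4603 0.3692 0.1346]
 [0.4609 0.3231 0.1287]
 [0.4612 0.3306 0.1326]
 [0.4614 0.3116 0.1442]
 [0.4618 0.3796 0.1357]
 [0.4622 0.3775 0.1324]
 [0.4627 0.3634 0.1331]
 [0.5069 0.3569 0.1331]
 [0.5079 0.3807 0.1335]
 [0.5091 0.3935 0.1343]
 [0.5099 0.3833 0.1316]
 [0.5103 0.375  0.1322]
 [0.5106 0.3721 0.1325]
 [0.5109 0.3477 0.1335]
 [0.5111 0.3907 0.1326]
 [0.5113 0.3556 0.1336]
 [0.5114 0.3295 0.1307]
 [0.5117 0.3374 0.1307]
 [0.5119 0.393  0.1333]
 [0.512  0.3311 0.1349]
 [0.5123 0.3099 0.1465]
 [0.5135 0.3339 0.1325]]
panel 944
[1.     0.0067 0.4707 0.4133]
```

View pics/screws.png

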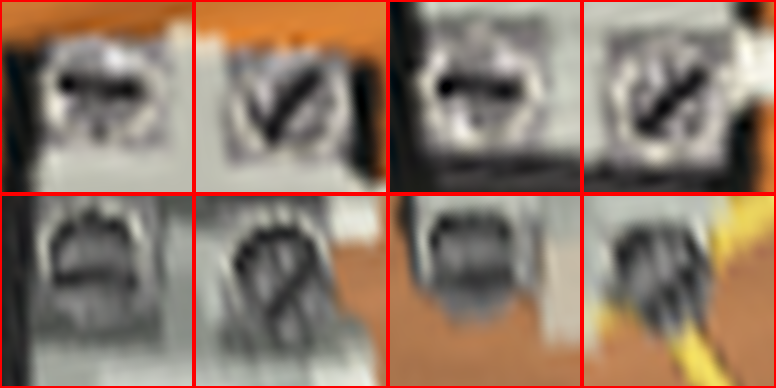

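Top patches: the two +y screws are home (slot horizontal). The two -y screws are loose: far-right at about 0.7 rad and near-right at about 0.8. Next, a waypoint helper that prints the shifts to type.

```bash
cat > plan.py <<'E'
# usage: plan.py x,y,z,yawdeg_of_tool_x ...  -> prints shift units + wz per call
import sys, numpy as np
from rig import r
s=r.state(); p=np.array(s["tcp_pos"]); R=np.array(s["tcp_rot"]); yaw=np.arctan2(R[1,0],R[0,0])
print("t",s["clock"],"from",p.round(4),np.degrees(yaw).round(1),"j7",np.round(s["joints"][6],1),"F",np.round(s["force"],1))
first=True
for w in sys.argv[1:]:
    w=np.array(list(map(float,w.split(',')))); q=w[:3]; y2=yaw+(np.radians(w[3])-yaw+np.pi)%(2*np.pi)-np.pi
    n=int(max(np.ceil(np.linalg.norm(q-p)/.2),np.ceil(abs(y2-yaw)/np.radians(34)),1))
    for i in range(n):
        c,sn=np.cos(yaw),np.sin(yaw)
        Rt=R if first else np.array([[c,sn,0],[sn,-c,0],[0,0,-1]])
        d=Rt.T@(q-p)/n/.03
        print(d.round(2).tolist(), "wz",round(-(y2-yaw)/n if n==1 else -(y2-yaw)/(n-i),3), "rows",int(max(np.ceil(np.linalg.norm(q-p)/n/.0417),np.ceil(abs(y2-yaw)/(n-i)/.125))))
        p2=p+(q-p)/(n-i); 
        d=Rt.T@(p2-p)/.03; print("   use",d.round(2).tolist())
        p=p2; yaw=yaw+(y2-yaw)/(n-i); first=False
    print("--")
E
sed -i '/d=Rt.T@(q-p)\/n\/.03/d; s/print(d.round(2).tolist(), "wz",round(-(y2-yaw)\/n if n==1 else -(y2-yaw)\/(n-i),3)/d=Rt.T@((q-p)\/(n-i))\/.03; print(d.round(2).tolist(),"wz",round(-(y2-yaw)\/(n-i),3)/; s/np.linalg.norm(q-p)\/n\/.0417/np.linalg.norm(q-p)\/(n-i)\/.0417/; /   use/d' plan.py
sed -i 's/        p2=p+(q-p)\/(n-i); $/        p2=p+(q-p)\/(n-i)/' plan.py
python3 plan.py .25,.62,.35,140 .52,.33,.35,120 .6,0,.33,90 .44,-.346,.26,58.6
```

```text
t 3.3 from [0.1708 0.6531 0.2313] 165.3 j7 -4.8 F [ 0.1 -0.1 -0.1]
[-2.83, -0.4, -3.96] wz 0.442 rows 4
--
[-6.55, -0.81, 0.0] wz 0.175 rows 5
[-6.6, 0.34, 0.0] wz 0.175 rows 5
--
[-5.43, -1.6, 0.33] wz 0.262 rows 5
[-5.66, -0.14, 0.33] wz 0.262 rows 5
--
[-5.77, -2.67, 1.17] wz 0.274 rows 5
[-6.27, -1.01, 1.17] wz 0.274 rows 5
--
```

```bash
P='[-2.8,-0.4,-4.0],[0,0,0.44],0.5'; 
python3 -m creep '[[[-2.8,-0.4,-4.0],[0,0,0.44],0.5],[[-2.8,-0.4,-4.0],[0,0,0.44],0.5],[[-2.8,-0.4,-4.0],[0,0,0.44],0.5],[[-2.8,-0.4,-4.0],[0,0,0.44],0.5],[[-2.8,-0.4,-4.0],[0,0,0.44],0.5]]'
python3 -m creep '[[[-6.5,-0.8,0],[0,0,0.175],0.5],[[-6.5,-0.8,0],[0,0,0.175],0.5],[[-6.5,-0.8,0],[0,0,0.175],0.5],[[-6.5,-0.8,0],[0,0,0.175],0.5],[[-6.5,-0.8,0],[0,0,0.175],0.5]]'
python3 plan.py .52,.33,.35,120 .6,0,.33,90 .44,-.346,.26,58.6
```

```text
clock: 3.72
tcp_pos: [0.2546, 0.6201, 0.3575]
tcp_rot: [[-0.761, 0.648, 0.005], [0.648, 0.761, 0.008], [0.001, 0.01, -1.0]]
force: [0.5, -0.5, 1.1]
finger_gap: 0.0426
gripper_force: 0.0
clock: 4.13
tcp_pos: [0.3855, 0.4734, 0.3507]
tcp_rot: [[-0.643, 0.766, 0.0], [0.766, 0.643, -0.002], [-0.001, -0.001, -1.0]]
force: [-0.2, -0.2, 0.4]
finger_gap: 0.0426
gripper_force: 0.0
t 4.1333 from [0.3855 0.4734 0.3507] 130.0 j7 -13.0 F [-0.2 -0.2  0.4]
[-6.54, 0.36, 0.03] wz 0.175 rows 5
--
[-5.43, -1.6, 0.33] wz 0.262 rows 5
[-5.66, -0.14, 0.33] wz 0.262 rows 5
--
[-5.77, -2.67, 1.17] wz 0.274 rows 5
[-6.27, -1.01, 1.17] wz 0.274 rows 5
--
```

```bash
python3 -m creep '[[[-6.5,0.4,0],[0,0,0.175],0.5],[[-6.5,0.4,0],[0,0,0.175],0.5],[[-6.5,0.4,0],[0,0,0.175],0.5],[[-6.5,0.4,0],[0,0,0.175],0.5],[[-6.5,0.4,0],[0,0,0.175],0.5]]' >/dev/null
python3 -m creep '[[[-5.4,-1.6,0.3],[0,0,0.26],0.5],[[-5.4,-1.6,0.3],[0,0,0.26],0.5],[[-5.4,-1.6,0.3],[0,0,0.26],0.5],[[-5.4,-1.6,0.3],[0,0,0.26],0.5],[[-5.4,-1.6,0.3],[0,0,0.26],0.5]]' >/dev/null
python3 -m creep '[[[-5.7,-0.1,0.3],[0,0,0.26],0.5],[[-5.7,-0.1,0.3],[0,0,0.26],0.5],[[-5.7,-0.1,0.3],[0,0,0.26],0.5],[[-5.7,-0.1,0.3],[0,0,0.26],0.5],[[-5.7,-0.1,0.3],[0,0,0.26],0.5]]' >/dev/null
python3 -m creep '[[[-5.8,-2.7,1.1],[0,0,0.27],0.5],[[-5.8,-2.7,1.1],[0,0,0.27],0.5],[[-5.8,-2.7,1.1],[0,0,0.27],0.5],[[-5.8,-2.7,1.1],[0,0,0.27],0.5],[[-5.8,-2.7,1.1],[0,0,0.27],0.5]]' >/dev/null
python3 plan.py .44,-.346,.26,58.6 .44,-.346,.109,58.6
```

```text
t 5.8 from [ 0.517  -0.1719  0.2993] 74.7 j7 6.7 F [-0.4 -0.5 -0.1]
[-6.27, -0.94, 1.32] wz 0.281 rows 5
--
[0.0, 0.0, 5.03] wz -0.0 rows 4
--
```

```bash
python3 -m creep '[[[-6.27,-0.94,1.3],[0,0,0.281],0.5],[[-6.27,-0.94,1.3],[0,0,0.281],0.5],[[-6.27,-0.94,1.3],[0,0,0.281],0.5],[[-6.27,-0.94,1.3],[0,0,0.281],0.5],[[-6.27,-0.94,1.3],[0,0,0.281],0.5]]' >/dev/null
python3 -m creep '[[[0,0,0],[0,0,0],0.5],[[0,0,0],[0,0,0],0.5],[[0,0,0],[0,0,0],0.5]]' >/dev/null
python3 plan.py .44,-.346,.111,58.6
python3 - <<'E'
from h import *
c=r.camera("scene"); save(c,"pre.png",5,(80,130,200,240))
E
```

```text
t 6.4667 from [ 0.4438 -0.3419  0.2608] 58.8 j7 15.6 F [-0.4  0.2 -0.3]
[-0.19, -0.03, 4.99] wz 0.004 rows 4
--
```

View pics/pre.png

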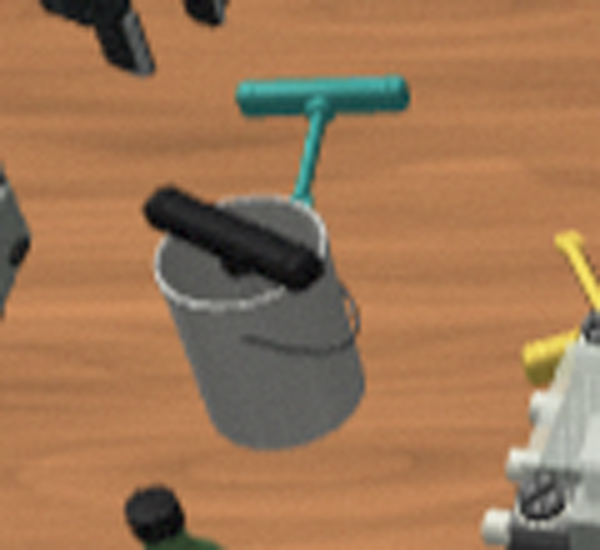

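The crop shows the black driver's handle lying across the tin (crop px 235,240) with the fingers above it. Descending.

```bash
python3 -m creep '[[[-0.19,-0.03,2.5],[0,0,0],0.5],[[-0.19,-0.03,3.5],[0,0,0],0.5],[[-0.19,-0.03,4.2],[0,0,0],0.5],[[-0.19,-0.03,4.99],[0,0,0],0.5],[[-0.19,-0.03,4.99],[0,0,0],0.5]]'
python3 -m creep '[[[0,0,0],[0,0,0],0.5],[[0,0,0],[0,0,0],0.2],[[0,0,0],[0,0,0],0.2],[[0,0,0],[0,0,0],0.2],[[0,0,0],[0,0,0],0.2]]' 70
python3 -m creep '[[[0,0,0],[0,0,0],0.1],[[0,0,0],[0,0,0],0.1],[[0,0,0],[0,0,0],0.1],[[0,0,0],[0,0,0],0.1],[[0,0,0],[0,0,0],0.1]]' 70
```

```text
clock: 6.93
tcp_pos: [0.4378, -0.3432, 0.1067]
tcp_rot: [[0.516, 0.856, -0.008], [0.857, -0.516, 0.005], [0.001, -0.009, -1.0]]
force: [0.4, 0.1, -0.2]
finger_gap: 0.0426
gripper_force: 0.0
clock: 7.35
tcp_pos: [0.4411, -0.3483, 0.1139]
tcp_rot: [[0.519, 0.855, 0.004], [0.855, -0.519, -0.001], [0.001, 0.004, -1.0]]
force: [0.1, 1.6, 8.8]
finger_gap: 0.0227
gripper_force: 69.5
clock: 7.77
tcp_pos: [0.4411, -0.3482, 0.1139]
tcp_rot: [[0.519, 0.855, 0.004], [0.855, -0.519, -0.001], [0.001, 0.004, -1.0]]
force: [0.2, 0.8, 7.1]
finger_gap: 0.023
gripper_force: 69.5
```

```bash
python3 -m creep '[[[0,0,-0.3],[0,0,0],0.1],[[0,0,-1],[0,0,0],0.1],[[0,0,-2],[0,0,0],0.1],[[0,0,-3],[0,0,0],0.1],[[0,0,-4],[0,0,0],0.1]]'
python3 -m creep '[[[0,0,-1],[0,0,0],0.1],[[0,0,-1.5],[0,0,0],0.1],[[0,0,-1.5],[0,0,0],0.1],[[0,0,-1.5],[0,0,0],0.1],[[0,0,-1.5],[0,0,0],0.1]]'
python3 - <<'E'
from h import *
s=r.state(); p,R=np.array(s["tcp_pos"]),np.array(s["tcp_rot"])
print(p,s["force"],s["torque"])
for k in range(3):
  for n in ("scene","top"):
    c=r.camera(n)
    if k==0: save(c,"lift_%s.png"%n,4,(60,100,210,240) if n=="scene" else (320,170,430,270))
    for l in ("driver","driver_tip"):
        for d in r.pinpoint(c,l):
            q=np.array(d["position"])
            if np.hypot(*(q-p)[:2])<.05: print(n,l,q.round(4),"tool frame mm",(R.T@(q-p)*1000).round(1),round(d["conf"],2))
E
```

```text
clock: 8.18
tcp_pos: [0.4388, -0.3477, 0.2338]
tcp_rot: [[0.52, 0.854, 0.0], [0.854, -0.52, -0.0], [-0.0, 0.0, -1.0]]
force: [1.0, 0.6, -2.5]
finger_gap: 0.0228
gripper_force: 68.8
clock: 8.6
tcp_pos: [0.4387, -0.3469, 0.2757]
tcp_rot: [[0.519, 0.855, -0.001], [0.855, -0.519, 0.001], [0.0, -0.001, -1.0]]
force: [0.6, 1.1, -2.5]
finger_gap: 0.0223
gripper_force: 68.9
[ 0.43874739 -0.34693248  0.27574161] [ 0.57592153  1.06713511 -2.50896159] [ 0.02225919 -0.01087796 -0.011664  ]
scene driver [ 0.4407 -0.3472  0.2891] tool frame mm [  0.8   1.8 -13.4] 0.88
scene driver_tip [ 0.4398 -0.3504  0.174 ] tool frame mm [ -2.5   2.8 101.7] 0.69
scene driver_tip [ 0.4359 -0.3473  0.0031] tool frame mm [ -1.9  -1.8 272.6] 0.3
top driver [ 0.4409 -0.3449  0.2906] tool frame mm [  2.9   0.8 -14.9] 0.61
scene driver [ 0.4427 -0.3459  0.2915] tool frame mm [  2.9   2.8 -15.8] 0.91
scene driver_tip [ 0.4366 -0.3507  0.1724] tool frame mm [ -4.4   0.3 103.3] 0.82
top driver [ 0.4423 -0.3476  0.2913] tool frame mm [  1.3   3.4 -15.6] 0.66
scene driver [ 0.4404 -0.3468  0.2906] tool frame mm [  1.    1.3 -14.9] 0.77
scene driver_tip [ 0.4411 -0.3511  0.1705] tool frame mm [ -2.4   4.3 105.2] 0.9
top driver [ 0.4403 -0.3464  0.294 ] tool frame mm [  1.3   1.  -18.3] 0.57
```

View pics/lift_scene.png

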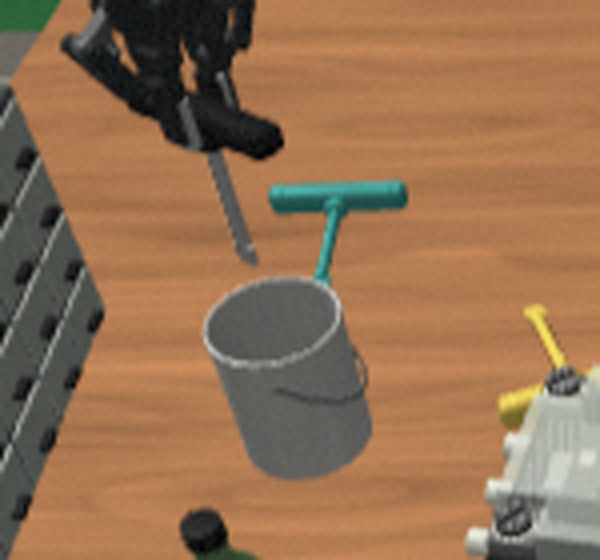

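The driver is held upright, tip at crop px (250,262). Now fit the slot centre and angle on fresh averaged pictures.

```bash
cat > slots.py <<'E'
from h import *
yaw=np.radians(-9.5); C,S=np.cos(yaw),np.sin(yaw); R=np.array([[C,-S],[S,C]]); ctr=np.array([.549,-.059])
def fit(n,cs,zs,corners):
    im=np.mean([cv2.cvtColor(c["color"],cv2.COLOR_RGB2GRAY).astype(np.float32) for c in cs],0); c=cs[0]
    f=192/np.tan(np.radians(c["fovy"])/2); Ti=np.linalg.inv(c["T"])
    N=int(.05/.0005)+1
    for sx,sy in corners:
        g=np.linspace(-.025,.025,N); ex,ey=np.meshgrid(g,g,indexing="ij")
        q=ctr+np.stack([ex+sx*.064,ey+sy*.094],-1)@R.T
        P=np.concatenate([q,np.full(q.shape[:2]+(1,),zs)],-1)@Ti[:3,:3].T+Ti[:3,3]
        pt=cv2.remap(im,(P[...,0]/P[...,2]*f+c["cx"]).astype(np.float32),(P[...,1]/P[...,2]*f+c["cy"]).astype(np.float32),cv2.INTER_CUBIC)
        best=[]
        for th in np.arange(0,np.pi,.05):
            u=ex*np.cos(th)-ey*np.sin(th); v=ex*np.sin(th)+ey*np.cos(th); d=np.hypot(ex,ey)  # slot dir: x rotated clockwise
            bar=(abs(v)<.0025)&(abs(u)<.0115); rest=(d<.0125)&~bar&(abs(v)>.004)
            k=(rest/rest.sum()-bar/bar.sum()).astype(np.float32)
            sc=cv2.filter2D(pt,-1,k,borderType=cv2.BORDER_REPLICATE)[30:-30,30:-30]
            i=np.unravel_index(sc.argmax(),sc.shape); best.append((sc.max(),th,*(ctr+R@np.array([g[i[0]+30]+sx*.064,g[i[1]+30]+sy*.094]))))
        best=np.array(best); j=best[:,0].argmax(); 
        a=best[(j-1)%len(best),0],best[j,0],best[(j+1)%len(best),0]; dth=.05*.5*(a[0]-a[2])/(a[0]-2*a[1]+a[2])
        print(n,(sx,sy),"theta %.3f"%(best[j,1]+dth),"centre",best[j,2:].round(4),"score %.1f"%best[j,0],"nominal",(ctr+R@np.array([sx*.064,sy*.094])).round(4))
if __name__=="__main__":
    K=((1,1),(-1,1),(1,-1),(-1,-1))
    for n in ("top","scene"): fit(n,[r.camera(n) for _ in range(5)],.0865,K)
E
python3 slots.py; python3 plan.py .4387,-.347,.29,58.7 .596,-.1625,.25,128
```

```text
top (1, 1) theta 1.722 centre [0.6291 0.0229] score 91.0 nominal [0.6276 0.0231]
top (-1, 1) theta 1.633 centre [0.5025 0.0446] score 95.5 nominal [0.5014 0.0443]
top (1, -1) theta 0.683 centre [ 0.5979 -0.1635] score 86.4 nominal [ 0.5966 -0.1623]
top (-1, -1) theta 0.792 centre [ 0.47   -0.1401] score 97.9 nominal [ 0.4704 -0.1411]
scene (1, 1) theta 1.622 centre [0.6278 0.0241] score 40.5 nominal [0.6276 0.0231]
scene (-1, 1) theta 1.417 centre [0.5009 0.0474] score 38.0 nominal [0.5014 0.0443]
scene (1, -1) theta 0.691 centre [ 0.6066 -0.1538] score 49.2 nominal [ 0.5966 -0.1623]
scene (-1, -1) theta 0.616 centre [ 0.4819 -0.1329] score 50.6 nominal [ 0.4704 -0.1411]
t 10.0 from [ 0.4393 -0.3476  0.2766] 58.7 j7 15.7 F [-0.9 -0.2 -1.7]
[0.01, -0.03, -0.45] wz 0.0 rows 1
--
[2.66, 0.43, 0.44] wz -0.403 rows 4
[2.28, 1.44, 0.44] wz -0.403 rows 4
[1.53, 2.22, 0.44] wz -0.403 rows 4
--
```

```bash
python3 -m creep '[[[2.66,0.43,0],[0,0,-0.403],0.1],[[2.66,0.43,0],[0,0,-0.403],0.1],[[2.66,0.43,0],[0,0,-0.403],0.1],[[2.66,0.43,0],[0,0,-0.403],0.1],[[2.66,0.43,0],[0,0,-0.403],0.1]]' >/dev/null
python3 -m creep '[[[2.28,1.44,0.4],[0,0,-0.403],0.1],[[2.28,1.44,0.4],[0,0,-0.403],0.1],[[2.28,1.44,0.4],[0,0,-0.403],0.1],[[2.28,1.44,0.4],[0,0,-0.403],0.1],[[2.28,1.44,0.4],[0,0,-0.403],0.1]]' >/dev/null
python3 -m creep '[[[1.53,2.22,0.4],[0,0,-0.45],0.1],[[1.53,2.22,0.4],[0,0,-0.45],0.1],[[1.53,2.22,0.4],[0,0,-0.45],0.1],[[1.53,2.22,0.4],[0,0,-0.45],0.1],[[1.53,2.22,0.4],[0,0,-0.45],0.1]]' >/dev/null
python3 -m creep '[[[0,0,0],[0,0,0],0.1],[[0,0,0],[0,0,0],0.1],[[0,0,0],[0,0,0],0.1],[[0,0,0],[0,0,0],0.1]]' >/dev/null
python3 plan.py .5972,-.1628,.21,131
```

```text
t 11.5833 from [ 0.5966 -0.1636  0.2527] 130.5 j7 60.2 F [ 0.1 -0.5 -1.4]
[0.01, 0.03, 1.42] wz -0.008 rows 2
--
```

```bash
python3 -m creep '[[[0,0,1],[0,0,0],0.1],[[0,0.03,1.42],[0,0,0],0.1],[[0,0.03,1.42],[0,0,0],0.1],[[0,0.03,1.42],[0,0,0],0.1],[[0,0.03,1.42],[0,0,0],0.1]]' >/dev/null
python3 - <<'E'
from h import *
s=r.state(); p,R=np.array(s["tcp_pos"]),np.array(s["tcp_rot"]); print(p,s["force"])
for k in range(4):
    c=r.camera("scene")
    if k==0: save(c,"overC.png",8,(150,180,225,250))
    for l in ("driver","driver_tip"):
        for d in r.pinpoint(c,l):
            q=np.array(d["position"])
            if np.hypot(*(q-p)[:2])<.03: print(l,q.round(4),"tool mm",(R.T@(q-p)*1000).round(1),round(d["conf"],2))
f=192/np.tan(np.radians(c["fovy"])/2);Ti=np.linalg.inv(c["T"])
for w in ([.5972,-.1628,.088],p+R@[0,0,.1035]):
    P=Ti[:3,:3]@w+Ti[:3,3]; u=P[:2]/P[2]*f+[c["cx"],c["cy"]]; print("crop px",((u-[150,180])*8).round())
E
```

```text
[ 0.59795641 -0.16279365  0.21078871] [ 0.03263655 -0.23858327 -0.68780991]
driver [ 0.5974 -0.161   0.2263] tool mm [  1.7   0.8 -15.5] 0.96
driver [ 0.5976 -0.1636  0.0784] tool mm [ -0.3  -0.8 132.4] 0.73
driver_tip [ 0.5975 -0.1645  0.1062] tool mm [ -0.9  -1.5 104.6] 0.84
driver [ 0.5962 -0.1645  0.2259] tool mm [ -0.2  -2.4 -15.1] 0.94
driver_tip [ 0.5984 -0.1685  0.1081] tool mm [ -4.5  -3.4 102.7] 0.77
driver [ 0.5983 -0.1624  0.2273] tool mm [  0.1   0.5 -16.5] 0.8
driver_tip [ 0.5975 -0.1667  0.1056] tool mm [ -2.6  -2.9 105.2] 0.65
driver [ 0.5982 -0.1613  0.2257] tool mm [  1.    1.2 -14.9] 0.96
driver_tip [ 0.5957 -0.1653  0.1067] tool mm [ -0.4  -3.4 104.1] 0.84
driver_tip [ 0.5962 -0.1586  0.2257] tool mm [  4.3   1.4 -14.9] 0.69
crop px [295. 386.]
crop px [287. 348.]
```

View pics/overC.png

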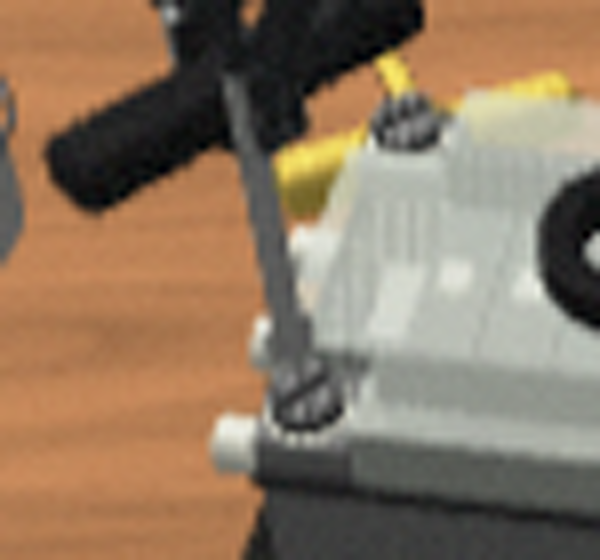

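The blade tip shows at crop px (291,350) and the screw head at (307,398), so the screw may lie about 2 mm further +y. I'll descend gently with a small +tool-y bias and feel for the slot.

```bash
python3 -m creep '[[[0,0.03,0.4],[0,0,0],0.1],[[0,0.03,0.55],[0,0,0],0.1],[[0,0.03,0.65],[0,0,0],0.1],[[0,0.03,0.73],[0,0,0],0.1],[[0,0.03,0.73],[0,0,0],0.1]]'
python3 -m creep '[[[0,0,0],[0,0,0],0.1],[[0,0,0],[0,0,0],0.1],[[0,0,0],[0,0,0],0.1]]'
```

```text
clock: 13.02
tcp_pos: [0.5977, -0.1619, 0.1872]
tcp_rot: [[-0.652, 0.758, -0.002], [0.758, 0.652, 0.0], [0.001, -0.001, -1.0]]
force: [0.1, 0.0, -1.9]
finger_gap: 0.0229
gripper_force: 69.3
clock: 13.27
tcp_pos: [0.5982, -0.1621, 0.1883]
tcp_rot: [[-0.652, 0.758, 0.0], [0.758, 0.652, -0.0], [-0.0, 0.0, -1.0]]
force: [-0.7, -1.2, -1.8]
finger_gap: 0.0227
gripper_force: 69.3
```

```bash
python3 -m creep '[[[0,0,0.07],[0,0,0],0.1],[[0,0,0.1],[0,0,0],0.1],[[0,0,0.1],[0,0,0],0.1],[[0,0,0.1],[0,0,0],0.1]]'
python3 -m creep '[[[0,0,0.05],[0,0,0],0.1],[[0,0,0.1],[0,0,0],0.1],[[0,0,0.1],[0,0,0],0.1],[[0,0,0.1],[0,0,0],0.1]]'
```

```text
clock: 13.6
tcp_pos: [0.5985, -0.1624, 0.1858]
tcp_rot: [[-0.652, 0.759, 0.001], [0.759, 0.652, -0.0], [-0.001, 0.0, -1.0]]
force: [-1.7, -0.3, 4.6]
finger_gap: 0.0228
gripper_force: 70.1
clock: 13.93
tcp_pos: [0.5993, -0.1631, 0.1854]
tcp_rot: [[-0.651, 0.759, 0.003], [0.759, 0.651, -0.0], [-0.003, 0.002, -1.0]]
force: [-5.1, -0.8, 21.2]
finger_gap: 0.023
gripper_force: 72.6
```

Contact came at TCP z 0.1858, so the tip is at about 0.082, the slot bottom: the blade is in. Now turn clockwise (+z of tool).

```bash
python3 -m creep '[[[0,0,-0.1],[0,0,0.1],0.1],[[0,0,-0.1],[0,0,0.2],0.1],[[0,0,-0.1],[0,0,0.3],0.1],[[0,0,-0.1],[0,0,0.4],0.1],[[0,0,-0.1],[0,0,0.5],0.1]]'
python3 -m creep '[[[0,0,0],[0,0,0.1],0.1],[[0,0,0],[0,0,0.2],0.1],[[0,0,0],[0,0,0.3],0.1],[[0,0,0],[0,0,0.4],0.1],[[0,0,0],[0,0,0.4],0.1]]'
python3 -c "from rig import r;s=r.state();print(s['torque'],s['joints'][6])"
```

```text
clock: 14.35
tcp_pos: [0.5975, -0.1632, 0.1858]
tcp_rot: [[-0.203, 0.979, -0.001], [0.979, 0.203, -0.001], [-0.001, -0.001, -1.0]]
force: [-4.3, -1.6, 6.4]
finger_gap: 0.0227
gripper_force: 70.7
clock: 14.77
tcp_pos: [0.597, -0.1633, 0.1858]
tcp_rot: [[0.195, 0.981, -0.002], [0.981, -0.195, -0.001], [-0.002, -0.002, -1.0]]
force: [-5.5, -0.4, 9.5]
finger_gap: 0.0227
gripper_force: 71.1
[-0.53627405  1.91391654  0.0717197 ] 17.01008745922449
```

```bash
T='from rig import r;import numpy as np;s=r.state();R=s["tcp_rot"];print("TQ",np.round(s["torque"],3),"head",np.degrees(np.arctan2(R[1][0],R[0][0])).round(1))'
python3 -m creep '[[[0,0,0],[0,0,0.1],0.1],[[0,0,0],[0,0,0.1],0.1]]'|grep force; python3 -c "$T"
python3 -m creep '[[[0,0,0],[0,0,0.08],0.1],[[0,0,0],[0,0,0.08],0.1]]'|grep force; python3 -c "$T"
python3 -m creep '[[[0,0,0],[0,0,0.08],0.1],[[0,0,0],[0,0,0.08],0.1]]'|grep force; python3 -c "$T"
```

```text
force: [-6.1, -1.1, 10.3]
gripper_force: 71.1
TQ [-0.534  2.024  0.102] head 73.1
force: [-6.7, -1.2, 9.9]
gripper_force: 71.1
TQ [-0.498  2.069  0.115] head 68.5
force: [-6.7, -2.3, 9.7]
gripper_force: 71.2
TQ [-0.359  2.213  0.127] head 64.0
```

```bash
T='from rig import r;import numpy as np;s=r.state();R=s["tcp_rot"];print("TQ",np.round(s["torque"],3),"head",np.degrees(np.arctan2(R[1][0],R[0][0])).round(1))'
python3 -m creep '[[[0,0,0],[0,0,0.08],0.1],[[0,0,0],[0,0,0.08],0.1]]'|grep force; python3 -c "$T"
python3 -m creep '[[[0,0,0],[0,0,0.08],0.1],[[0,0,0],[0,0,0.08],0.1]]'|grep force; python3 -c "$T"
python3 -m creep '[[[0,0,0],[0,0,0],0.1],[[0,0,0],[0,0,0],0.1]]'|grep force; python3 -c "$T"
python3 - <<'E'
from h import *
s=r.state(); p,R=np.array(s["tcp_pos"]),np.array(s["tcp_rot"]); print(p)
W=cloud(r.camera("top")); m=(np.hypot(W[...,0]-p[0],W[...,1]-p[1])<.08)&(abs(W[...,2]-p[2]-.0245)<.008)
c=r.camera("scene"); save(c,"turnC.png",8,(150,170,225,245))
for W,n in ((W,"top"),(cloud(c),"scene")):
    m=(np.hypot(W[...,0]-p[0],W[...,1]-p[1])<.075)&(abs(W[...,2]-p[2]-.018)<.011); q=W[m][:,:2]
    print(n,len(q),[np.round(v,1) for v in cv2.minAreaRect((q*1000).astype(np.float32))] )
E
```

```text
force: [-6.9, -1.6, 11.7]
gripper_force: 71.2
TQ [-0.335  2.198  0.235] head 59.4
force: [-6.2, -1.7, 10.4]
gripper_force: 71.3
TQ [-0.299  2.17   0.4  ] head 54.9
force: [-7.2, -0.9, 10.5]
gripper_force: 71.3
TQ [-0.335  2.139  0.428] head 55.1
[ 0.59681634 -0.16288979  0.18579033]
top 32 [array([ 568.7, -206.2]), array([13.3, 21.4]), np.float64(46.8)]
scene 369 [array([ 600.3, -158.8]), array([111.6,  49.6]), np.float64(70.8)]
```

View pics/turnC.png

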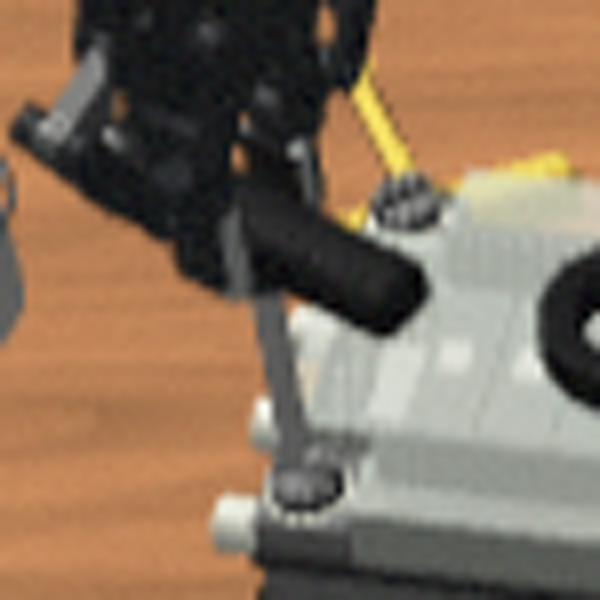

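The blade is in the far screw's head (crop px 305,485), and torque rose sharply past heading 61°, so that screw is against its stop. I'll unload, lift and go to the near screw.

```bash
python3 -m creep '[[[0,0,0],[0,0,-0.1],0.1],[[0,0,0],[0,0,-0.2],0.1],[[0,0,0],[0,0,-0.3],0.1],[[0,0,-0.3],[0,0,-0.3],0.1],[[0,0,-0.7],[0,0,-0.3],0.1]]'|grep -v tcp_rot
python3 -m creep '[[[0,0,-1],[0,0,0],0.1],[[0,0,-1.5],[0,0,0],0.1],[[0,0,-1.5],[0,0,0],0.1]]'|grep -v tcp_rot
python3 slots.py
python3 plan.py .470,-.1405,.25,125
```

```text
clock: 16.28
tcp_pos: [0.5977, -0.1613, 0.2057]
force: [0.3, 0.8, -2.9]
finger_gap: 0.0226
gripper_force: 69.4
clock: 16.53
tcp_pos: [0.6008, -0.1625, 0.2556]
force: [0.7, 0.1, -1.9]
finger_gap: 0.0226
gripper_force: 69.5
top (1, 1) theta 1.722 centre [0.6291 0.0229] score 90.7 nominal [0.6276 0.0231]
top (-1, 1) theta 1.635 centre [0.5025 0.0446] score 95.1 nominal [0.5014 0.0443]
top (1, -1) theta 1.830 centre [ 0.6044 -0.1671] score 0.4 nominal [ 0.5966 -0.1623]
top (-1, -1) theta 1.773 centre [ 0.4727 -0.1517] score 0.4 nominal [ 0.4704 -0.1411]
scene (1, 1) theta 1.622 centre [0.6278 0.0241] score 40.9 nominal [0.6276 0.0231]
scene (-1, 1) theta 1.423 centre [0.5009 0.0474] score 38.8 nominal [0.5014 0.0443]
scene (1, -1) theta 0.205 centre [ 0.6037 -0.1533] score 52.8 nominal [ 0.5966 -0.1623]
scene (-1, -1) theta 0.624 centre [ 0.4819 -0.1329] score 51.9 nominal [ 0.4704 -0.1411]
t 17.0333 from [ 0.5979 -0.1619  0.2505] 72.2 j7 8.8 F [ 0.1  0.8 -1.8]
[-0.31, -2.14, 0.01] wz -0.461 rows 4
[0.67, -2.06, 0.01] wz -0.461 rows 4
--
```

```bash
python3 -m creep '[[[-0.31,-2.14,0],[0,0,-0.461],0.1],[[-0.31,-2.14,0],[0,0,-0.461],0.1],[[-0.31,-2.14,0],[0,0,-0.461],0.1],[[-0.31,-2.14,0],[0,0,-0.461],0.1],[[-0.31,-2.14,0],[0,0,-0.461],0.1]]' >/dev/null
python3 -m creep '[[[0.67,-2.06,0],[0,0,-0.461],0.1],[[0.67,-2.06,0],[0,0,-0.461],0.1],[[0.67,-2.06,0],[0,0,-0.461],0.1],[[0.67,-2.06,0],[0,0,-0.461],0.1],[[0.67,-2.06,0],[0,0,-0.461],0.1]]' >/dev/null
python3 -m creep '[[[0,0,0],[0,0,0],0.1],[[0,0,0],[0,0,0],0.1],[[0,0,0],[0,0,0],0.1],[[0,0,0],[0,0,0],0.1]]' >/dev/null
python3 plan.py .470,-.1405,.196,125 
python3 - <<'E'
from h import *
c=r.camera("scene"); save(c,"overA.png",6,(150,140,240,240))
E
```

```text
t 18.2 from [ 0.4702 -0.1407  0.251 ] 125.0 j7 51.3 F [ 0.2  0.3 -2.1]
[0.01, -0.0, 1.83] wz -0.001 rows 2
--
```

View pics/overA.png

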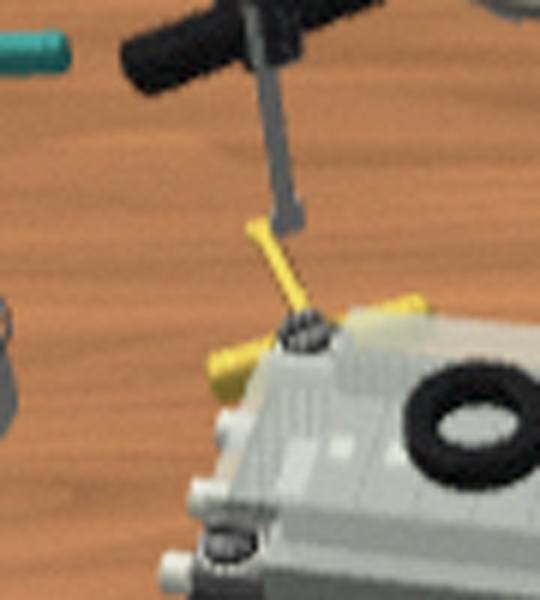

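The far screw's slot now lies along the box's long side (crop px 230,545). The driver is above the near screw (305,330); descending.

```bash
python3 -m creep '[[[0,0,0.9],[0,0,0],0.1],[[0,0,1.6],[0,0,0],0.1],[[0,0,1.83],[0,0,0],0.1],[[0,0,1.83],[0,0,0],0.1],[[0,0,1.83],[0,0,0],0.1]]'|grep -v rot
python3 -m creep '[[[0,0,0.1],[0,0,0],0.1],[[0,0,0.2],[0,0,0],0.1],[[0,0,0.26],[0,0,0],0.1],[[0,0,0.26],[0,0,0],0.1]]'|grep -v rot
python3 -m creep '[[[0,0,0.05],[0,0,0],0.1],[[0,0,0.1],[0,0,0],0.1],[[0,0,0.1],[0,0,0],0.1]]'|grep -v rot
```

```text
clock: 18.67
tcp_pos: [0.4703, -0.1409, 0.1966]
force: [1.5, 0.0, -1.1]
finger_gap: 0.0229
gripper_force: 69.8
clock: 19.0
tcp_pos: [0.4701, -0.1406, 0.1884]
force: [-0.3, 0.8, -2.0]
finger_gap: 0.0224
gripper_force: 69.8
clock: 19.25
tcp_pos: [0.4705, -0.1408, 0.1859]
force: [-0.6, -0.2, 3.2]
finger_gap: 0.0227
gripper_force: 70.4
```

In the slot at full depth (z 0.1859). Turning.

```bash
T='from rig import r;import numpy as np;s=r.state();R=s["tcp_rot"];print("TQ",np.round(s["torque"],3),"head",np.degrees(np.arctan2(R[1][0],R[0][0])).round(1),np.round(s["tcp_pos"],4),np.round(s["force"],1))'
python3 -m creep '[[[0,0,0],[0,0,0.1],0.1],[[0,0,0],[0,0,0.2],0.1],[[0,0,0],[0,0,0.3],0.1],[[0,0,0],[0,0,0.4],0.1],[[0,0,0],[0,0,0.5],0.1]]'>/dev/null; python3 -c "$T"
python3 -m creep '[[[0,0,0],[0,0,0.1],0.1],[[0,0,0],[0,0,0.2],0.1],[[0,0,0],[0,0,0.3],0.1],[[0,0,0],[0,0,0.4],0.1],[[0,0,0],[0,0,0.4],0.1]]'>/dev/null; python3 -c "$T"
python3 -m creep '[[[0,0,0],[0,0,0.1],0.1],[[0,0,0],[0,0,0.1],0.1]]'>/dev/null; python3 -c "$T"
python3 -m creep '[[[0,0,0],[0,0,0.1],0.1],[[0,0,0],[0,0,0.1],0.1]]'>/dev/null; python3 -c "$T"
python3 -m creep '[[[0,0,0],[0,0,0.1],0.1],[[0,0,0],[0,0,0.1],0.1],[[0,0,0],[0,0,0.1],0.1]]'>/dev/null; python3 -c "$T"
```

```text
TQ [-0.092  0.528  0.075] head 96.1 [ 0.4702 -0.1409  0.1858] [-1.6 -0.1  2.9]
TQ [-0.065  0.857  0.018] head 73.2 [ 0.4699 -0.1409  0.1858] [-2.1 -0.2  5.1]
TQ [-0.054  0.931  0.065] head 67.5 [ 0.4698 -0.1409  0.1858] [-3.2 -0.3  6.5]
TQ [-0.005  1.027  0.153] head 61.8 [ 0.4698 -0.1409  0.1858] [-3.2 -0.9  7.1]
TQ [0.164 1.03  0.284] head 56.4 [ 0.4698 -0.1407  0.1858] [-3.3  0.6  6. ]
```

```bash
T='from rig import r;import numpy as np;s=r.state();R=s["tcp_rot"];print("TQ",np.round(s["torque"],3),"head",np.degrees(np.arctan2(R[1][0],R[0][0])).round(1))'
python3 -m creep '[[[0,0,0],[0,0,0.07],0.1],[[0,0,0],[0,0,0.07],0.1],[[0,0,0],[0,0,0.07],0.1]]'>/dev/null; python3 -c "$T"
python3 -m creep '[[[0,0,0],[0,0,-0.1],0.1],[[0,0,0],[0,0,-0.2],0.1],[[0,0,0],[0,0,-0.32],0.1],[[0,0,-0.3],[0,0,-0.32],0.1],[[0,0,-0.7],[0,0,-0.32],0.1]]'|grep -v tcp_rot
python3 -m creep '[[[0,0,-1],[0,0,0],0.1],[[0,0,-2.2],[0,0,0],0.1],[[0,0,-2.7],[0,0,0],0.1],[[0,0,-2.7],[0,0,0],0.1]]'|grep -v tcp_rot
python3 plan.py .33,.08,.3,130 .46,.27,.3,175 .486,.348,.29,180
```

```text
TQ [0.415 1.398 0.248] head 52.3
clock: 21.33
tcp_pos: [0.4694, -0.1406, 0.2063]
force: [0.8, 0.1, -2.7]
finger_gap: 0.0229
gripper_force: 69.9
clock: 21.67
tcp_pos: [0.4723, -0.1415, 0.2913]
force: [1.2, -0.6, -2.0]
finger_gap: 0.0228
gripper_force: 70.1
t 21.6667 from [ 0.4723 -0.1415  0.2913] 70.4 j7 -2.4 F [ 1.2 -0.6 -2. ]
[2.68, -3.47, -0.16] wz -0.52 rows 5
[4.05, -1.68, -0.14] wz -0.52 rows 5
--
[1.03, 3.7, 0.0] wz -0.393 rows 4
[-0.46, 3.81, 0.0] wz -0.393 rows 4
--
[-0.64, 2.67, 0.33] wz -0.087 rows 2
--
```

```bash
python3 plan.py .472,.12,.3,130 .486,.348,.3,180
```

```text
t 21.6667 from [ 0.4723 -0.1415  0.2913] 70.4 j7 -2.4 F [ 1.2 -0.6 -2. ]
[4.1, -1.47, -0.14] wz -0.52 rows 5
[4.29, 0.77, -0.14] wz -0.52 rows 5
--
[2.76, 2.62, 0.0] wz -0.436 rows 4
[1.39, 3.54, 0.0] wz -0.436 rows 4
--
```

```bash
python3 -m creep '[[[4.1,-1.47,-0.2],[0,0,-0.52],0.1],[[4.1,-1.47,-0.2],[0,0,-0.52],0.1],[[4.1,-1.47,-0.2],[0,0,-0.52],0.1],[[4.1,-1.47,-0.2],[0,0,-0.52],0.1],[[4.1,-1.47,-0.2],[0,0,-0.52],0.1]]'>/dev/null
python3 -m creep '[[[4.29,0.77,-0.2],[0,0,-0.52],0.1],[[4.29,0.77,-0.2],[0,0,-0.52],0.1],[[4.29,0.77,-0.2],[0,0,-0.52],0.1],[[4.29,0.77,-0.2],[0,0,-0.52],0.1],[[4.29,0.77,-0.2],[0,0,-0.52],0.1]]'>/dev/null
python3 plan.py .486,.348,.3,180
python3 - <<'E'
from slots import *
K=((1,-1),(-1,-1),(1,1),(-1,1))
cs=[r.camera("top") for _ in range(4)]; fit("top",cs,.0865,K)
cs2=[r.camera("scene") for _ in range(3)]; fit("scene",cs2,.0865,K)
s=r.state(); p,R=np.array(s["tcp_pos"]),np.array(s["tcp_rot"])
c=cs2[-1]
for l in ("driver","driver_tip"):
    for d in r.pinpoint(c,l):
        q=np.array(d["position"])
        if np.hypot(*(q-p)[:2])<.04: print(l,(R.T@(q-p)*1000).round(1),round(d["conf"],2))
a=cs[0]["color"][120:220,245:335]; b=c["color"][90:290,170:320]
cv2.imwrite("pics/after.png",np.hstack([cv2.resize(a,(400,444),interpolation=2),cv2.resize(b,(333,444),interpolation=2)])[...,::-1])
E
```

```text
t 22.5 from [0.4682 0.1236 0.2985] 130.6 j7 22.1 F [-1.9 -0.9 -1.4]
[2.65, 2.66, -0.03] wz -0.431 rows 4
[1.29, 3.52, -0.03] wz -0.431 rows 4
--
top (1, -1) theta 1.593 centre [ 0.5967 -0.1618] score 85.3 nominal [ 0.5966 -0.1623]
top (-1, -1) theta 1.638 centre [ 0.4706 -0.1397] score 94.6 nominal [ 0.4704 -0.1411]
top (1, 1) theta 1.722 centre [0.6291 0.0229] score 91.4 nominal [0.6276 0.0231]
top (-1, 1) theta 1.635 centre [0.5025 0.0446] score 95.9 nominal [0.5014 0.0443]
scene (1, -1) theta 0.219 centre [ 0.6032 -0.1532] score 52.1 nominal [ 0.5966 -0.1623]
scene (-1, -1) theta 0.622 centre [ 0.4819 -0.1329] score 47.4 nominal [ 0.4704 -0.1411]
scene (1, 1) theta 1.625 centre [0.6278 0.0241] score 41.3 nominal [0.6276 0.0231]
scene (-1, 1) theta 1.419 centre [0.5009 0.0474] score 38.2 nominal [0.5014 0.0443]
driver [  1.4   3.  -13.2] 0.75
driver_tip [ -1.4  -1.3 102.4] 0.9
```

View pics/after.png

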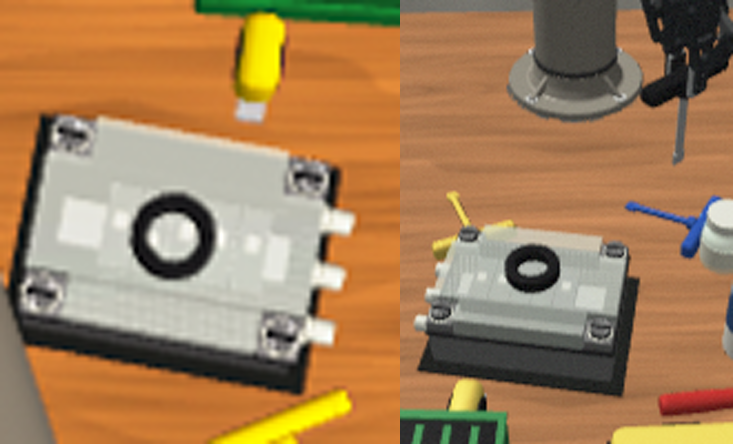

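All four slots lie along the long side in the top view (crop px 72,135; 307,178; 42,292; 280,335). Now to the hook.

```bash
python3 -m creep '[[[2.65,2.66,0],[0,0,-0.431],0.1],[[2.65,2.66,0],[0,0,-0.431],0.1],[[2.65,2.66,0],[0,0,-0.431],0.1],[[2.65,2.66,0],[0,0,-0.431],0.1],[[2.65,2.66,0],[0,0,-0.431],0.1]]'>/dev/null
python3 -m creep '[[[1.29,3.52,0],[0,0,-0.431],0.1],[[1.29,3.52,0],[0,0,-0.431],0.1],[[1.29,3.52,0],[0,0,-0.431],0.1],[[1.29,3.52,0],[0,0,-0.431],0.1],[[1.29,3.52,0],[0,0,-0.431],0.1]]'>/dev/null
python3 -m creep '[[[0,0,0],[0,0,0],0.1],[[0,0,0],[0,0,0],0.1],[[0,0,0],[0,0,0],0.1],[[0,0,0],[0,0,0],0.1]]'>/dev/null
python3 plan.py .485,.348,.2,180 .485,.348,.134,180
python3 - <<'E'
from h import *
s=r.state(); p,R=np.array(s["tcp_pos"]),np.array(s["tcp_rot"])
for k in range(2):
    c=r.camera("scene")
    for l in ("driver","driver_tip"):
        for d in r.pinpoint(c,l):
            q=np.array(d["position"])
            if np.hypot(*(q-p)[:2])<.04: print(l,q.round(4),(R.T@(q-p)*1000).round(1),round(d["conf"],2))
W=cloud(c); col=c["color"].max(-1)
m=(np.hypot(W[...,0]-p[0],W[...,1]-p[1])<.075)&(abs(W[...,2]-p[2]-.014)<.012)&(abs(W[...,1]-p[1])<.03); q=W[m]
print(len(q),[np.round(v,1) for v in cv2.minAreaRect((q[:,:2]*1000).astype(np.float32))])
e=q[abs(q[:,0]-p[0])>.02]; print("handle line",np.degrees(np.arctan(np.polyfit(e[:,0],e[:,1],1)[0])), "z slope",np.polyfit(e[:,0],e[:,2],1)[0], e.min(0),e.max(0))
save(c,"overhook.png",4,(330,70,480,215))
E
```

```text
t 24.1167 from [0.4884 0.3438 0.2997] 179.4 j7 54.2 F [ 0.5 -1.  -2.2]
[0.12, 0.14, 3.32] wz -0.01 rows 3
--
[0.0, 0.0, 2.2] wz -0.0 rows 2
--
driver [0.4889 0.3461 0.3152] [ -0.5   2.3 -15.5] 0.57
driver_tip [0.4851 0.3392 0.1963] [  3.3  -4.7 103.4] 0.65
driver [0.4868 0.347  0.3145] [  1.6   3.2 -14.8] 0.82
driver_tip [0.4879 0.3388 0.1948] [  0.5  -5.  104.9] 0.84
373 [array([499.3, 341.7]), array([51.4, 95.4]), np.float64(73.7)]
handle line -0.15959965421346567 z slope -0.051982283848315006 [0.44720365 0.33184146 0.30359801] [0.54944958 0.35514074 0.32420584]
```

View pics/overhook.png

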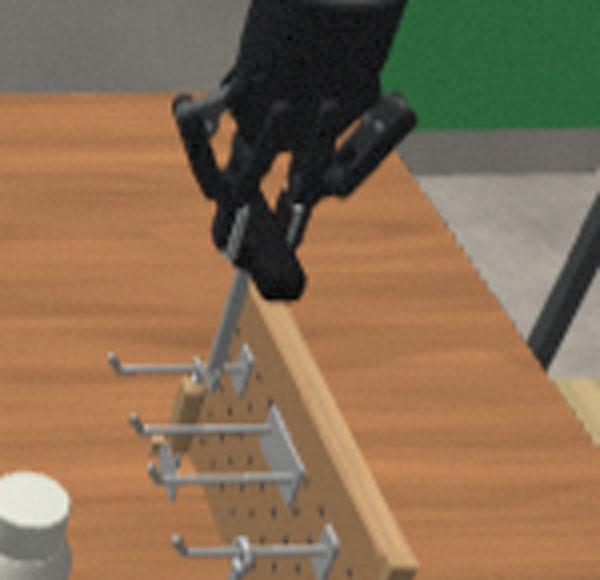

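The driver is above the fork (prongs at crop px 135,425 and 155,475), with the handle square across them. Lowering.

```bash
python3 -m creep '[[[0.08,0.14,1],[0,0,0],0.1],[[0.08,0.14,2],[0,0,0],0.1],[[0.08,0.14,3],[0,0,0],0.1],[[0.08,0.14,3.32],[0,0,0],0.1],[[0.08,0.14,3.32],[0,0,0],0.1]]'|grep -v rot
python3 -m creep '[[[0,0,1],[0,0,0],0.1],[[0,0,1.8],[0,0,0],0.1],[[0,0,2.2],[0,0,0],0.1],[[0,0,2.2],[0,0,0],0.1],[[0,0,2.2],[0,0,0],0.1]]'|grep -v rot
python3 -m creep '[[[0,0,0.05],[0,0,0],0.1],[[0,0,0.1],[0,0,0],0.1],[[0,0,0.1],[0,0,0],0.1]]'|grep -v rot
```

```text
clock: 24.83
tcp_pos: [0.4841, 0.3482, 0.1972]
force: [-0.3, -0.3, -1.9]
finger_gap: 0.0225
gripper_force: 69.9
clock: 25.25
tcp_pos: [0.4864, 0.3497, 0.135]
force: [0.5, -0.3, -1.7]
finger_gap: 0.0226
gripper_force: 70.0
clock: 25.5
tcp_pos: [0.4863, 0.3497, 0.1319]
force: [-0.6, -0.5, -3.3]
finger_gap: 0.0227
gripper_force: 70.0
```

```bash
python3 -m creep '[[[0,0,0.06],[0,0,0],0.1],[[0,0,0.06],[0,0,0],0.1],[[0,0,0.06],[0,0,0],0.1]]'|grep -v rot
python3 - <<'E'
from h import *
for n in ("scene","top"):
    c=r.camera(n)
    for l in ("driver","fork_seat"):
        for d in r.pinpoint(c,l)[:4]:
            q=np.array(d["position"])
            if q[1]>.2: print(n,l,q.round(4),round(d["conf"],2))
    if n=="scene": save(c,"onhook.png",4,(330,90,480,235))
E
```

```text
clock: 25.75
tcp_pos: [0.4863, 0.3498, 0.1308]
force: [-2.4, -2.2, 7.1]
finger_gap: 0.0228
gripper_force: 71.5
scene driver [0.4847 0.3526 0.144 ] 0.76
scene fork_seat [0.4913 0.3562 0.133 ] 0.48
```

View pics/onhook.png

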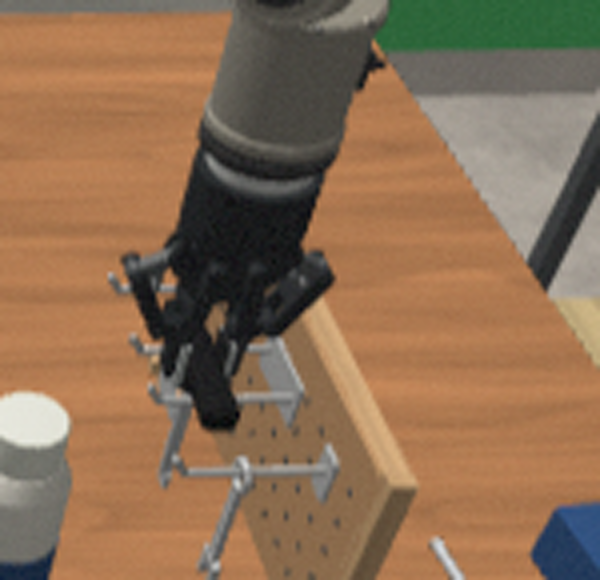

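The handle rests across both prongs (crop px 205,400) at the expected height, with 7 N of contact. Releasing and lifting straight up.

```bash
python3 -m creep '[[[0,0,-0.03],[0,0,0],0.3],[[0,0,-0.03],[0,0,0],0.35],[[0,0,-0.03],[0,0,0],0.45],[[0,0,-0.03],[0,0,0],0.45],[[0,0,-0.03],[0,0,0],0.45]]' 20|grep -v rot
python3 -m creep '[[[0,0,-0.3],[0,0,0],0.45],[[0,0,-0.8],[0,0,0],0.45],[[0,0,-1.5],[0,0,0],0.45],[[0,0,-2.5],[0,0,0],0.45],[[0,0,-3.5],[0,0,0],0.45]]'|grep -v rot
python3 -m creep '[[[0,0,-1],[0,0,0],0.45],[[0,0,-2],[0,0,0],0.45],[[0,0,-2],[0,0,0],0.45],[[0,0,-2],[0,0,0],0.45],[[0,0,-2],[0,0,0],0.45]]'|grep -v rot
python3 - <<'E'
from h import *
for n in ("scene","top","scene"):
    c=r.camera(n)
    for l in ("driver","driver_tip","fork_seat","spanner","scraper","tin","tape"):
        for d in r.pinpoint(c,l)[:3]: print(n,l,np.round(d["position"],4),round(d["conf"],2)) if d["conf"]>.4 else 0
    W=cloud(c); q=W[(abs(W[...,0]-.486)<.08)&(abs(W[...,1]-.35)<.025)&(abs(W[...,2]-.147)<.01)]
    print(n,"handle",len(q),q.mean(0).round(4),[np.round(v,1) for v in cv2.minAreaRect((q[:,:2]*1000).astype(np.float32))])
from slots import fit
fit("top",[r.camera("top") for _ in range(3)],.0865,((1,-1),(-1,-1),(1,1),(-1,1)))
E
```

```text
clock: 26.47
tcp_pos: [0.4856, 0.3493, 0.1298]
force: [-0.7, 0.1, -0.4]
finger_gap: 0.0383
gripper_force: 0.0
clock: 26.88
tcp_pos: [0.4853, 0.3488, 0.2361]
force: [1.2, -0.2, 1.0]
finger_gap: 0.0388
gripper_force: 0.0
clock: 27.3
tcp_pos: [0.4854, 0.3491, 0.2948]
force: [-0.2, 0.2, -0.9]
finger_gap: 0.0383
gripper_force: 0.0
scene driver [0.3884 0.1751 0.0158] 0.81
scene driver [0.4869 0.3501 0.1473] 0.78
scene driver [ 0.1499 -0.3713  0.0117] 0.51
scene driver_tip [0.4881 0.3449 0.0238] 0.87
scene driver_tip [0.3321 0.0699 0.002 ] 0.77
scene driver_tip [ 0.2981 -0.1871  0.0016] 0.67
scene fork_seat [0.4862 0.3565 0.1329] 0.48
scene spanner [ 0.4358  0.1956 -0.0013] 0.63
scene spanner [0.5763 0.3579 0.1369] 0.55
scene tin [ 4.378e-01 -3.455e-01  2.000e-04] 0.84
scene tin [ 0.4661 -0.1435  0.0765] 0.49
scene tape [ 0.5479 -0.0539  0.0851] 0.63
scene handle 339 [0.4951 0.3463 0.1511] [array([487.2, 348.9]), array([120.1,  23.6]), np.float64(0.2)]
top driver [ 0.1575 -0.3745  0.0151] 0.84
top driver [ 0.4089 -0.1421  0.0143] 0.74
top driver [0.3861 0.1723 0.0144] 0.51
top driver_tip [ 
[... 605 characters left out ...]
driver_tip [ 0.3005 -0.19    0.0024] 0.7
scene driver_tip [ 0.2718 -0.3725  0.0042] 0.68
scene fork_seat [0.4871 0.355  0.1357] 0.83
scene fork_seat [0.589  0.208  0.0048] 0.42
scene tin [ 0.4383 -0.3433  0.0027] 0.81
scene tape [ 0.5494 -0.0535  0.0875] 0.81
scene handle 337 [0.4949 0.3464 0.151 ] [array([487.6, 348.8]), array([ 23.8, 118.7]), np.float64(89.8)]
top (1, -1) theta 1.593 centre [ 0.5967 -0.1618] score 85.9 nominal [ 0.5966 -0.1623]
top (-1, -1) theta 1.638 centre [ 0.4706 -0.1397] score 95.5 nominal [ 0.4704 -0.1411]
top (1, 1) theta 1.721 centre [0.6291 0.0229] score 92.1 nominal [0.6276 0.0231]
top (-1, 1) theta 1.634 centre [0.5025 0.0446] score 96.6 nominal [0.5014 0.0443]
```

```bash
python3 -c "
from rig import r
print(r.sign_off())"
```

```text
the job is handed in; nothing more can be done
None
```

I turned the two loose screws clockwise to their stops (the other two were already home), hung the driver square on the two-pronged hook, let go and handed the job in; no verdict came back.

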